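# Hang the cutter carrier on the rail and push it home

### The job

Hook the loaded cutter carrier over the bench rail, wholly on the half without the stop, and let go of it so that it hangs by itself. Then, without gripping it, push it gently along the rail past the black band until it meets the stop and has pressed the stop's sprung pin home, and leave it hanging there. Leave the tool block, mug, screwdriver, caliper and insert tray where they are.

Things in the scene. Friction and masses are not known exactly. Their poses are not given: they have to be found in the camera images.
- carrier: cutter carrier, 0.3 to 0.6 kg, standing on the bench; origin under its foot, z up, +x at first roughly away from the robot. Foot: aluminium block 60 (x) by 80 (y) by 30 mm high; three cutters stand on it, up to 70 mm. A steel plate 4 mm thick, 76 mm wide, rises at x = -19 mm to 118 mm and carries a saddle, an inverted V 80 mm long in y, with a plate and a grip tab on top
- saddle (a point): on the carrier, 125 mm above its foot at x = y = 0: where the rail's axis lies once the V sits on it; axes as the carrier's. The V is 34 mm wide (x) at its mouth, 45-degree plates 4 mm thick
- tail (a point): middle of the lowest edge of the saddle's rear leg, at x = +18.5 mm (leg 4 mm thick), 107 mm above the carrier's foot. The rail can enter only from the +x side, between the cutters' tops (70 mm) and this edge; then the carrier is lowered until the V sits on the rail
- grip (a point): in the carrier's grip tab, 183 mm above the foot; axes as the carrier's. Tab: 10 mm thick (x), 40 mm long (y), from 163 mm up to 198 mm (the carrier's top)
- push_end (a point): on the carrier, centre of the -y end face of the upright plate on the saddle: plate 10 mm thick (x), 80 mm long (y, from -40 to +40 mm), 137 to 163 mm above the foot; this point at x = 0, y = -40, z = 150 mm. Its other end meets the stop
- rail: fixed rail: round steel bar 12 mm in diameter, axis 185 mm above the bench, along its own y, 470 mm long between two posts (22 by 14 mm, 193 mm tall, on feet 70 by 50 mm) at y = -235 and +235 mm. Origin on the bench under the bar's middle; x roughly away from the robot. Its +y half carries a dark steel stop
- rail_mid (a point): on the axis of the rail's bar at its middle, where the black band (6 mm) is; y along the bar towards the stop, x roughly away from the robot, z up
- pin (a joint): travel (m) of the brass pin in the stop: 0 out, 0.010 flush with the stop's rubber buffer (home); weak spring, 0.5 N. The stop is clamped round the bar, up to 42 mm over its axis; its place is NOT reported: the buffer's -y face (30 by 26 mm, 2 N per mm) lies 70 to 160 mm from the band. The pin, 10 mm in diameter, sticks out 10 mm from it towards -y, 26 mm above the bar's axis
- block: bystander: a similar aluminium block with three cutters but no hook, 60 by 80 mm, 75 mm tall; origin under its centre
- mug: bystander: white mug, 80 mm wide, 95 mm tall; origin under its centre
- driver: bystander: screwdriver 200 mm long, about 30 mm high, lying under the rail; origin at its underside, x along it
- caliper: bystander: caliper 200 mm long (x), 17 mm high, lying beyond the rail; origin under it
- insert_tray: bystander: black tray 90 by 130 by 22 mm high; origin under its centre

How it is judged:
By the outcome, as a careful person would: the job done as asked, in the order asked, and still so for the second after the job is handed in, with the robot touching nothing.
It also fails if it takes over 64 s, if anything falls off the work surface, if the arm or the gripper's body presses on something with over 40 N, if the wrist force passes 120 N, or if a joint passes its speed limit or range.

### The arm

A 7-joint arm with a two-finger parallel gripper is mounted at the origin on the work surface. World frame = base frame: x ahead of the robot, y to its left, z up, the work surface at z = 0. Lengths are in m, angles in rad, forces in N, time in s.
With the tool pointing down it reaches from about 0.425 to 0.925 m from the base axis. Payload 6.8 kg.
Tool frame: the origin (TCP) lies at the very end of the fingers, on their centre line; the grasp point (between the pads) lies 19 mm behind it; z points along the fingers, y is the direction in which the jaws open and shut (so a half turn about z gives the same grasp; the last joint's range is limited). The gripper opens to 85 mm and grips with 20 to 120 N. Pads are 22 mm wide; open, the fingers measure 114 mm over their backs; the gripper's body (76 mm by 85 mm) begins 54 mm behind the grasp point. The pads swing forward as they close: fully open they stand 13 mm farther back than shut.
Start: joints at [1.161, 0.477, 0.022, 1.555, -0.011, 1.109, -0.083], TCP at [0.201, -0.645, 0.231] pointing down, gripper open.
Joint ranges: [-2.96, 2.96], [-0.34, 2.1], [-1.41, 1.46], [0.24, 2.44], [-1.37, 4.51], [0.17, 1.92], [-2.96, 2.96]. Speed limits (rad/s): [2.39, 2.39, 3.14, 3.14, 3.14, 3.14, 3.14].

### API

Orientations are given as a unit quaternion [w, x, y, z].
In Python, from station import bot gives the robot as it stands.
- The arm moves only by the tool move_arm, never from a script. Its argument "commands" is text: rows parted by semicolons, each of 7 numbers parted by spaces: the opening, from 0 (shut) to 1 (fully open), then the shift along the tool's x, y, z in cm, then the turn, a rotation vector about the tool's x, y, z in degrees. In form: gripper tx ty tz rx ry rz; .... A call has 1 to 12 rows; each row shifts and turns the commanded pose from where the row before left it, along the tool's axes as they then stand; what a row does not reach is not made up. A row lasts 1/12 s, in which the tool goes at most 41.7 mm and 7.16 degrees, less where a joint would pass 70% of its speed; a pose out of reach is approached as far as the arm can. A call with a gripper value outside its range is refused whole. The fingers move at their own pace and stop on an object; "force" is the grip in N (left out, the last holds). Time passes only in rows, so rows that do not move let the fingers close. It gives the time, the measured TCP pose, the force and the opening at its end, in the units of the state.
- bot.get_obs(): the state, without advancing time (a new reading comes with each control period).
- bot.read_camera(name): name is "scene" or "side" or "wrist"; returns a dict with "img" (384x512x3 uint8, red, green, blue), "K" (3x3 intrinsics, pixels), "distortion" ([k1, k2, p1, p2, k3] as OpenCV has them; the pictures are not rectified), "rvec" (rotation vector, rad) and "tvec" (3), from world to camera coordinates, as OpenCV has them; the wrist camera has in their place "hand_eye" (4x4, takes a point from camera to tool coordinates, whose origin is the TCP and whose axes are the flange's). Camera axes: x right, y down, z forward; pixel columns grow to the right and rows downward; lengths in m; the calibration is good to about 2 mm. A picture is of the moment at which its call begins: read the wrist's pose just before it. There is no depth.
- bot.hand_in(): hands the job in, once; it reports no verdict.
The state is a dict: "t": time; "q": joint angles; "joint_vel": joint speeds; "joint_torque": joint torques, N m; "eef_pos": TCP position; "tool_rot": TCP orientation; "contact_force": force on the tool from outside, world axes, zero at the start; "torque": the same for the moment, N m; "gripper_width": opening from 0.0 (shut) to 1.0 (fully open).
Only numpy, scipy, OpenCV 4.12 (cv2) and the standard library are available. Lean on these libraries where they do the work, as an engineer would, in place of code of your own. Each camera call takes 0.05 s, during which the arm holds its last target. There are 200 camera calls.

## Working session

There is one attempt and no reset: what is moved stays moved. The work goes in short steps, Python scripts to look and compute and a tool call to move; the robot and the scene stay as the last step left them, time stands still between calls to the robot, and variables do not carry over. Pictures are saved under pics/ and viewed, about 8 in all and at most 12, crops included, and the job is handed in when it is done.

Besides the shell and the picture viewer there is one more tool, called as a command line: name --argument value ..., lists and objects as JSON in quotes. move_arm: Moves the arm, as the interface text tells. Its arguments: {"type":"object","properties":{"commands":{"type":"string"},"force":{"type":"number"}},"required":["commands"]}

```bash
mkdir -p pics; ls
cat > h.py <<'E'
import numpy as np, cv2
from scipy.spatial.transform import Rotation as R
from station import bot
def cam(name):
    o=bot.get_obs(); c=bot.read_camera(name)
    if name=='wrist':
        q=np.array(o['tool_rot']); T=np.eye(4); T[:3,:3]=R.from_quat(q[[1,2,3,0]]).as_matrix(); T[:3,3]=o['eef_pos']
        T=T@np.array(c['hand_eye']); Rc=T[:3,:3].T; t=-Rc@T[:3,3]
        c['rvec']=cv2.Rodrigues(Rc)[0]; c['tvec']=t
    c['R']=cv2.Rodrigues(np.array(c['rvec'],float))[0]; c['o']=-c['R'].T@np.array(c['tvec'],float).ravel()
    return c
def ray(c,uv):
    p=cv2.undistortPoints(np.array(uv,float).reshape(-1,1,2),c['K'],np.array(c['distortion'],float))[:,0]
    d=np.c_[p,np.ones(len(p))]@c['R']; return d/np.linalg.norm(d,axis=1)[:,None]
def plane(c,uv,z):
    d=ray(c,uv); return c['o']+d*((z-c['o'][2])/d[:,2])[:,None]
def tri(c1,u1,c2,u2):
    d1=ray(c1,[u1])[0];d2=ray(c2,[u2])[0]; s=np.linalg.lstsq(np.c_[d1,-d2],c2['o']-c1['o'],rcond=None)[0]
    a=c1['o']+s[0]*d1;b=c2['o']+s[1]*d2; return (a+b)/2,np.linalg.norm(a-b)
def proj(c,P):
    return cv2.projectPoints(np.array(P,float).reshape(-1,3),c['rvec'],np.array(c['tvec'],float),c['K'],np.array(c['distortion'],float))[0][:,0]
def save(c,fn): cv2.imwrite(fn,c['img'][:,:,::-1])
E
python3 - <<'E'
from h import *
import pickle
o=bot.get_obs();print({k:np.round(v,3) for k,v in o.items()})
C={n:cam(n) for n in ['scene','side','wrist']}
pickle.dump(C,open('c0.pkl','wb'))
for n,c in C.items(): print(n,c['o'].round(3),c['K'][0][0]); 
cv2.imwrite('pics/a.png',C['scene']['img'][:,:,::-1]);cv2.imwrite('pics/b.png',C['side']['img'][:,:,::-1]);cv2.imwrite('pics/c.png',C['wrist']['img'][:,:,::-1])
E
```

```text
pics
{'t': np.float64(0.0), 'q': array([ 1.161,  0.478,  0.022,  1.556, -0.012,  1.109, -0.083]), 'joint_vel': array([-0.002,  0.001, -0.   , -0.   , -0.   , -0.   ,  0.   ]), 'joint_torque': array([ 0.0000e+00, -5.9646e+01,  1.6080e+00, -2.8120e+01,  1.3000e-02,
        9.0000e-03, -0.0000e+00]), 'eef_pos': array([ 0.2  , -0.644,  0.23 ]), 'tool_rot': array([-0.001,  0.989,  0.15 , -0.   ]), 'contact_force': array([ 0.176,  0.576, -0.4  ]), 'torque': array([0.027, 0.004, 0.049]), 'gripper_width': np.float64(1.004)}
scene [ 1.186 -0.398  0.948] 383.8722210637553
side [0.149 0.963 0.858] 406.81871775490976
wrist [ 0.266 -0.625  0.372] 277.44761412808015
```

View pics/a.png

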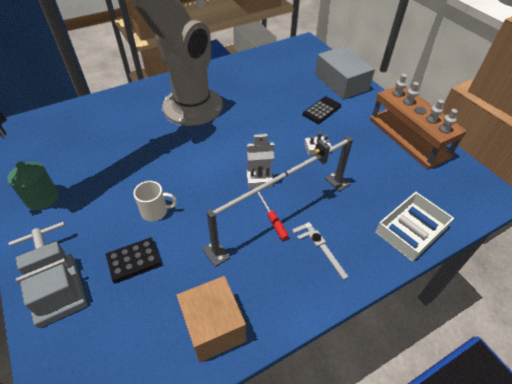

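View pics/b.png

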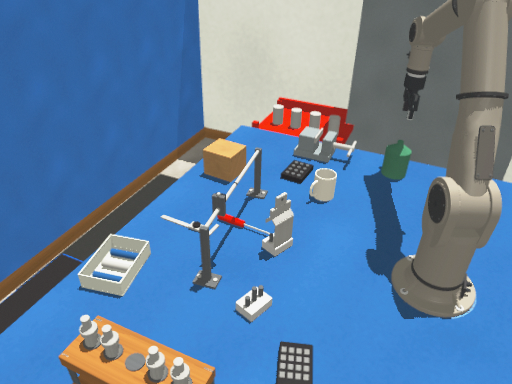

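The scene view shows the rail's posts at about (213,215) and (347,145), the stop near (320,150) and the carrier at (260,160). The side view shows the carrier at (280,225) and the stop at (219,203). I'll enlarge these areas.

Run:
```python
import pickle,cv2,numpy as np
C=pickle.load(open('c0.pkl','rb'))
a=cv2.resize(C['scene']['img'][115:275,195:365],None,fx=3.5,fy=3.5,interpolation=3)[:,:,::-1]
b=cv2.resize(C['side']['img'][135:300,180:310],None,fx=4,fy=4,interpolation=3)[:,:,::-1]
cv2.imwrite('pics/a2.png',a);cv2.imwrite('pics/b2.png',b)
```

```text
(no output)
```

View pics/a2.png

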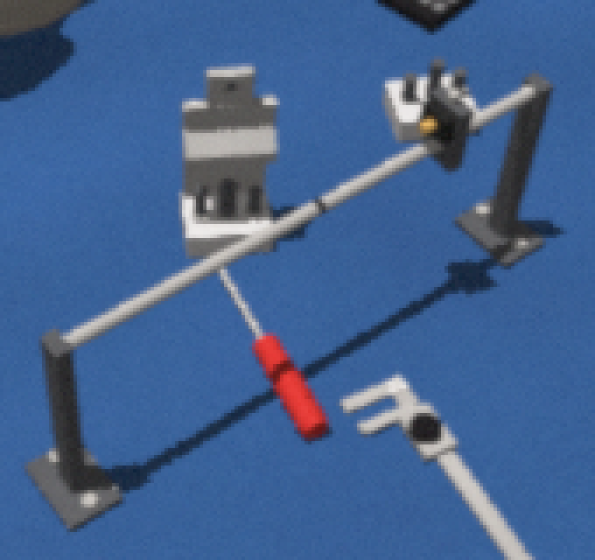

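View pics/b2.png

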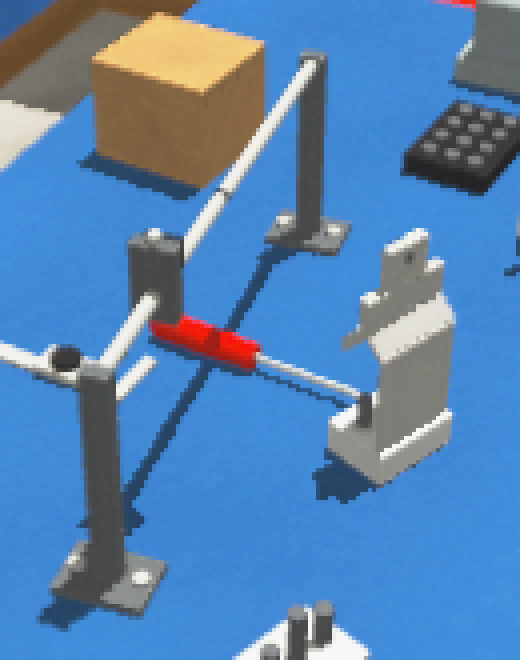

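The band is at crop pixels (321,205) in the scene view and (223,192) in the side view. The grip tab top is at (231,71) and (408,235), the pin is at scene (428,125), and the rail is visible end to end in both views.

Run:
```python
from h import *
import pickle
C=pickle.load(open('c0.pkl','rb')); s,d=C['scene'],C['side']
S=lambda u,v:(195+(u+.5)/3.5-.5,115+(v+.5)/3.5-.5); D=lambda u,v:(180+(u+.5)/4-.5,135+(v+.5)/4-.5)
for n,a,b in [('band',(321,205),(223,192)),('endL',(68,340),(308,67)),('endR',(533,92),(108,362)),('tabtop',(231,71),(408,235)),
 ('saddle plate +y top',(272,101),(368,296)),('plate -y top',(186,101),(437,264)),('V ridge?',(0,0),(0,0))][:6]:
    p,e=tri(s,S(*a),d,D(*b)); print(n,p.round(4),round(e,4))
print('rail z=.185',[plane(s,[S(*u)],.185)[0].round(4) for u in [(68,340),(321,205),(533,92)]],[plane(d,[D(*u)],.185)[0].round(4) for u in [(308,67),(223,192),(108,362)]])
print('foot bottom side',plane(d,[D(330,443),D(382,485),D(452,442)],0).round(4))
print('foot bottom scene',plane(s,[S(188,252)],0).round(4), 'foottop side',plane(d,[D(382,457)],.03).round(4))
print('tab top scene corners z.198',plane(s,[S(207,70),S(254,68)],.198).round(4))
print('pin tip on z .211',plane(s,[S(428,125)],.211).round(4))
print('stop front face top scene z.227',plane(s,[S(425,84),S(440,88)],.227).round(4),'side',plane(d,[D(131,236),D(183,238)],.227).round(4))
print('mug scene', plane(s,[(150,185)],.095))
print('wrist cam dir', C['wrist']['R'][2], np.array(C['wrist']['hand_eye']).round(3))
```

```text
band [0.6227 0.0256 0.19  ] 0.0036
endL [ 0.6471 -0.1973  0.187 ] 0.0034
endR [0.5989 0.2469 0.1908] 0.0075
tabtop [0.4681 0.0351 0.2015] 0.0031
saddle plate +y top [0.4832 0.0684 0.1645] 0.0014
plate -y top [0.4508 0.0053 0.1642] 0.0038
rail z=.185 [array([ 0.644 , -0.1975,  0.185 ]), array([0.6207, 0.0292, 0.185 ]), array([0.5978, 0.2537, 0.185 ])] [array([ 0.6494, -0.1988,  0.185 ]), array([0.6252, 0.0169, 0.185 ]), array([0.6001, 0.238 , 0.185 ])]
foot bottom side [[ 0.5141  0.0522  0.    ]
 [ 0.4585  0.0798  0.    ]
 [ 0.4267  0.0093 -0.    ]]
foot bottom scene [[ 0.4742 -0.0076  0.    ]] foottop side [[0.4593 0.0818 0.03  ]]
tab top scene corners z.198 [[0.4558 0.0207 0.198 ]
 [0.4724 0.0563 0.198 ]]
pin tip on z .211 [[0.6083 0.1347 0.211 ]]
stop front face top scene z.227 [[0.5814 0.1482 0.227 ]
 [0.591  0.156  0.227 ]] side [[0.6274 0.1547 0.227 ]
 [0.5939 0.1411 0.227 ]]
mug scene [[ 0.40139083 -0.29548916  0.095     ]]
wrist cam dir [-0.25605411 -0.08004948 -0.96334229] [[ 0.001 -0.963 -0.268  0.068]
 [ 1.     0.001  0.002  0.001]
 [-0.002 -0.268  0.963 -0.142]
 [ 0.     0.     0.     1.   ]]
```

```bash
cat >> h.py <<'E'
def go(P,yaw):
    "shift in tool axes (cm) and tool-z turn (deg) to reach TCP P with tool y at world angle yaw (deg); shift given before & after turn"
    o=bot.get_obs(); q=np.array(o['tool_rot']); M=R.from_quat(q[[1,2,3,0]]).as_matrix()
    y=np.deg2rad(yaw); Y=np.array([np.cos(y),np.sin(y),0]); Z=np.array([0,0,-1.]); N=np.c_[np.cross(Y,Z),Y,Z]
    d=(np.array(P)-o['eef_pos'])*100
    print('t',round(float(o['t']),2),'tcp',np.round(o['eef_pos'],4),'F',np.round(o['contact_force'],1),'w',round(float(o['gripper_width']),3))
    print(' tool yaw',np.rad2deg(np.arctan2(M[1,1],M[0,1])).round(2),'shift before turn',(M.T@d).round(2),'turn',np.rad2deg(R.from_matrix(M.T@N).as_rotvec()).round(1),'shift after turn',(N.T@d).round(2))
E
python3 -c "
from h import *
go([.45,-.3,.33],-25.5); go([.455,.0,.33],-25.5)"
```

```text
t 0.15 tcp [ 0.2005 -0.6441  0.2305] F [0.  0.1 0.3] w 1.003
 tool yaw -72.71 shift before turn [ 34.05 -25.45  -9.91] turn [ -0.1  -0.  -47.2] shift after turn [41.8   7.71 -9.95]
t 0.15 tcp [ 0.2005 -0.6441  0.2305] F [0.  0.1 0.3] w 1.003
 tool yaw -72.71 shift before turn [ 43.44 -53.95  -9.87] turn [ -0.1  -0.  -47.2] shift after turn [69.09 -4.75 -9.95]
```

move_arm --commands "1 0 0 -1.25 0 0 -5.9;1 0 0 -1.25 0 0 -5.9;1 0 0 -1.25 0 0 -5.9;1 0 0 -1.25 0 0 -5.9;1 0 0 -1.25 0 0 -5.9;1 0 0 -1.25 0 0 -5.9;1 0 0 -1.25 0 0 -5.9;1 0 0 -1.25 0 0 -5.9"

```text
t: 0.82
eef_pos: [0.2005, -0.6443, 0.3315]
tool_rot: [-0.0, 0.844, 0.536, 0.0]
contact_force: [0.4, 0.5, -0.3]
gripper_width: 1.0
```

move_arm --commands "1 3.8 0.7 0 0 0 0;1 3.8 0.7 0 0 0 0;1 3.8 0.7 0 0 0 0;1 3.8 0.7 0 0 0 0;1 3.8 0.7 0 0 0 0;1 3.8 0.7 0 0 0 0;1 3.8 0.7 0 0 0 0;1 3.8 0.7 0 0 0 0;1 3.8 0.7 0 0 0 0;1 3.8 0.7 0 0 0 0;1 3.8 0.7 0 0 0 0;1 0 0 0 0 0 0"

```text
t: 1.82
eef_pos: [0.4551, -0.2919, 0.3316]
tool_rot: [-0.001, 0.843, 0.539, 0.002]
contact_force: [0.2, 0.8, 0.5]
gripper_width: 1.001
```

```bash
python3 -c "
from h import *
go([.455,.0,.33],-25.5)"
```

```text
t 1.82 tcp [ 0.4551 -0.2919  0.3316] F [0.2 0.8 0.5] w 1.001
 tool yaw -24.81 shift before turn [ 26.49 -12.26   0.26] turn [ 0.1 -0.2  0.7] shift after turn [ 26.34 -12.58   0.16]
```

move_arm --commands "1 3.3 -1.5 0 0 0 0.1;1 3.3 -1.5 0 0 0 0.1;1 3.3 -1.6 0 0 0 0.1;1 3.3 -1.6 0 0 0 0.1;1 3.3 -1.6 0 0 0 0.1;1 3.3 -1.6 0 0 0 0.1;1 3.3 -1.6 0 0 0 0.1;1 3.3 -1.6 0 0 0 0;1 0 0 0 0 0 0;1 0 0 0 0 0 0"

```text
t: 2.65
eef_pos: [0.4517, -0.0059, 0.3314]
tool_rot: [0.0, 0.848, 0.53, 0.0]
contact_force: [-0.4, -0.9, 0.2]
gripper_width: 1.001
```

```bash
python3 -c "
from h import *
import pickle
go([.468,.035,.33],-25.5); c=cam('wrist'); pickle.dump(c,open('w1.pkl','wb')); save(c,'pics/w1.png')
print(proj(c,[[.468,.035,.198],[.6227,.0245,.185],[.46,.01,.163],[.483,.068,.163]]).round(0).tolist())"
```

```text
t 2.65 tcp [ 0.4517 -0.0059  0.3314] F [-0.4 -0.9  0.2] w 1.001
 tool yaw -25.92 shift before turn [ 4.39 -0.32  0.14] turn [ 0.   0.  -0.4] shift after turn [ 4.39 -0.29  0.14]
[[254.0, 142.0], [398.0, 84.0], [258.0, 163.0], [254.0, 106.0]]
```

View pics/w1.png

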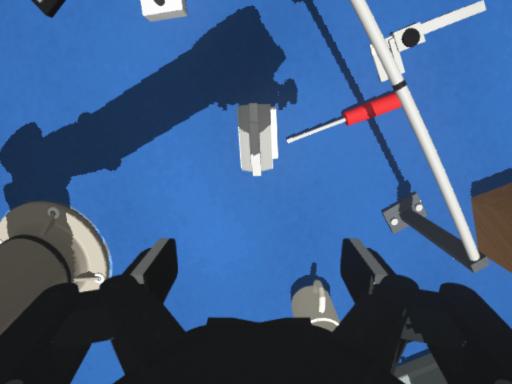

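The wrist view shows the tab near (255,140), close to the predicted (254,142). The band is at (399,86), against a predicted (398,84). Next is an enlarged crop for the yaw, plus line fits on the rail's edges.

```bash
python3 -c "
import cv2,pickle
c=pickle.load(open('w1.pkl','rb'));cv2.imwrite('pics/w1z.png',cv2.resize(c['img'][95:185,215:300,::-1],None,fx=6,fy=6,interpolation=3))"
```

```text
(no output)
```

View pics/w1z.png

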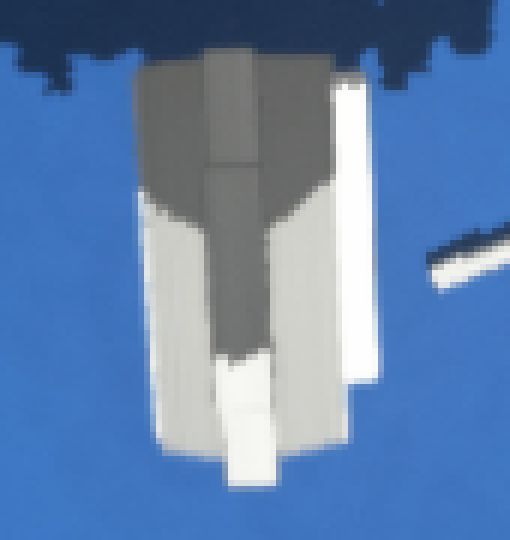

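```bash
python3 -c "
from h import *
import pickle
c=pickle.load(open('w1.pkl','rb')); s=pickle.load(open('c0.pkl','rb'))['scene']
Z=lambda u,v:(215+(u+.5)/6-.5,95+(v+.5)/6-.5)
ang=lambda a,b:np.rad2deg(np.arctan2(-(b-a)[0],(b-a)[1]))
p=plane(c,[Z(230,48),Z(252,487)],.163);print('plate',p.round(4),np.linalg.norm(p[1]-p[0]),p.mean(0),ang(p[1],p[0]))
p=plane(c,[Z(231,163),Z(246,412)],.198);print('tab',p.round(4),np.linalg.norm(p[1]-p[0]),p.mean(0),ang(p[1],p[0]))
print('tri tabtop',tri(s,(195+231.5/3.5-.5,115+71.5/3.5-.5),c,Z(238,288)))
# rail: bright centreline by row
im=c['img'].astype(int); pts=[]
for v in list(range(10,75))+list(range(105,240)):
    r=im[v]; u0=int(np.interp(v,[0,86,262],[359,399,478])); w=range(u0-14,u0+15)
    m=[u for u in w if r[u,0]>120 and abs(r[u,0]-r[u,2])<60]
    if 5<len(m)<22: pts.append((np.mean(m),v))
pts=np.array(pts); P=plane(c,pts,.185); vx,vy,x0,y0=cv2.fitLine(P[:,:2].astype(np.float32),cv2.DIST_HUBER,0,1e-4,1e-4).ravel()
print(len(pts),'rail yaw',np.rad2deg(np.arctan(-vx/vy)),'x at y=0.0245',x0+vx/vy*(.0245-y0), 'band',plane(c,[(399.5,86)],.185))
print('post top z.193 far', plane(c,[(478,262)],.193))
print('tri band',tri(s,(195+321.5/3.5-.5,115+205.5/3.5-.5),c,(399.5,86)))
"
```

```text
plate [[ 0.4836  0.0711  0.163 ]
 [ 0.4521 -0.0025  0.163 ]] 0.07997976229978793 [0.46786766 0.0343082  0.163     ] -23.150566921490874
tab [[0.4757 0.0532 0.198 ]
 [0.4602 0.0158 0.198 ]] 0.04043202647169346 [0.46792041 0.03449513 0.198     ] -22.59625516993025
tri tabtop (array([0.46848677, 0.03553791, 0.2005997 ]), np.float64(0.0014113484771166773))
166 rail yaw 6.456718 x at y=0.0245 0.6230434 band [[0.6229619  0.02189295 0.185     ]]
post top z.193 far [[ 0.64697474 -0.20517066  0.193     ]]
tri band (array([0.62253159, 0.0245692 , 0.18878677]), np.float64(0.005267173232064624))
```

```bash
python3 -c "
from h import *
go([.468,.0345,.165],-23.1)"
```

```text
t 2.7 tcp [ 0.4517 -0.0078  0.3312] F [ 0.7 -0.6  0.1] w 1.003
 tool yaw -26.12 shift before turn [ 4.52 -0.4  16.62] turn [-0.  0. -3.] shift after turn [ 4.53 -0.16 16.62]
```

move_arm --commands "0.6 0 0 0 0 0 -3;0.6 2.2 -0.1 1 0 0 0;0.6 2.3 -0.1 2 0 0 0;0.6 0 0 2.5 0 0 0;0.6 0 0 2.5 0 0 0;0.6 0 0 2 0 0 0;0.6 0 0 2 0 0 0;0.6 0 0 0 0 0 0;0.6 0 0 0 0 0 0"

```text
t: 3.45
eef_pos: [0.4673, 0.0328, 0.2107]
tool_rot: [-0.001, 0.835, 0.55, -0.001]
contact_force: [0.0, 0.4, 0.6]
gripper_width: 0.604
```

```bash
python3 -c "
from h import *
go([.468,.0345,.165],-23.1)"
```

```text
t 3.45 tcp [0.4673 0.0328 0.2107] F [0.  0.4 0.6] w 0.604
 tool yaw -23.32 shift before turn [0.19 0.   4.57] turn [-0.1  0.1 -0.2] shift after turn [ 0.18 -0.01  4.57]
```

Aligned. Next I descend, then close gently.

move_arm --commands "0.6 0.1 0 1.5 0 0 0;0.6 0.1 0 1.5 0 0 0;0.6 0 0 1 0 0 0;0.6 0 0 0.6 0 0 0;0.6 0 0 0 0 0 0;0 0 0 0 0 0 0;0 0 0 0 0 0 0;0 0 0 0 0 0 0;0 0 0 0 0 0 0;0 0 0 0 0 0 0;0 0 0 0 0 0 0;0 0 0 0 0 0 0" --force 60

```text
t: 4.45
eef_pos: [0.4688, 0.0364, 0.166]
tool_rot: [0.0, 0.835, 0.55, 0.0]
contact_force: [-2.7, 0.3, 6.5]
gripper_width: 0.107
```

```bash
python3 -c "
from h import *
go([.468,.0345,.265],-23.1)"
```

```text
t 4.45 tcp [0.4688 0.0364 0.166 ] F [-2.7  0.3  6.5] w 0.107
 tool yaw -23.2 shift before turn [-0.2   0.01 -9.9 ] turn [ 0.  -0.  -0.1] shift after turn [-0.21  0.   -9.9 ]
```

move_arm --commands "0 0 0 -0.4 0 0 0;0 0 0 -0.8 0 0 0;0 0 0 -1.2 0 0 0;0 0 0 -1.2 0 0 -3;0 0 0 -1.2 0 0 -4;0 0 0 -1.2 0 0 -4;0 0 0 -1.2 0 0 -4;0 0 0 -1.2 0 0 -4;0 0 0 -0.8 0 0 -4;0 0 0 -0.4 0 0 -4;0 0 0 0 0 0 -2.5;0 0 0 0 0 0 0"

```text
t: 5.45
eef_pos: [0.4683, 0.0358, 0.2616]
tool_rot: [0.0, 0.667, 0.745, -0.0]
contact_force: [0.0, -0.2, -5.6]
gripper_width: 0.104
```

```bash
python3 -c "
from h import *
go([.6314-.08,-.0515-.009,.2625],6.4)
c=cam('wrist');d=cam('side')
import pickle; pickle.dump((c,d),open('w2.pkl','wb'))
a=np.hstack([cv2.resize(d['img'][135:300,180:310],None,fx=2.3,fy=2.3,interpolation=3),cv2.resize(c['img'][0:250,120:420],(455,379),interpolation=3)])
cv2.imwrite('pics/w2.png',a[:,:,::-1]);print(a.shape)"
```

```text
t 5.45 tcp [0.4683 0.0358 0.2616] F [ 0.  -0.2 -5.6] w 0.104
 tool yaw 6.37 shift before turn [-10.5    7.19  -0.09] turn [-0.  0. -0.] shift after turn [-10.5    7.18  -0.09]
(379, 754, 3)
```

View pics/w2.png

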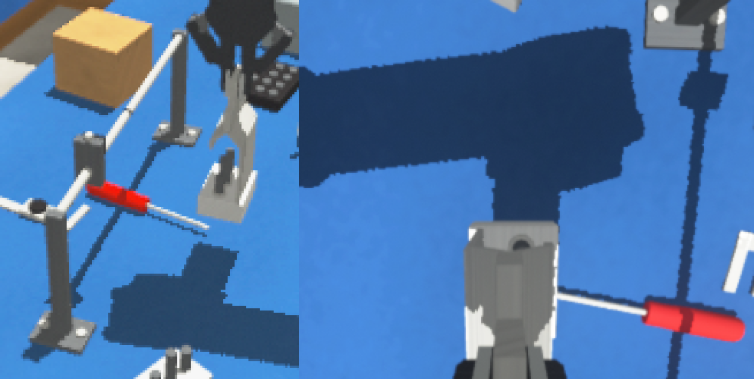

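The side view shows the carrier held upright, and the wrist view shows it square to the tool and clear of the rail. I'll move along the rail first, then across it.

move_arm --commands "0 -0.5 0 0 0 0 0;0 -1.2 0 -0.2 0 0 0;0 -1.6 0.6 0 0 0 0;0 -1.6 1 0 0 0 0;0 -1.6 1 0 0 0 0;0 -1.6 1 0 0 0 0;0 -1.2 1 0 0 0 0;0 -0.8 1 0 0 0 0;0 -0.4 1 0 0 0 0;0 0 0.6 0 0 0 0;0 0 0 0 0 0 0;0 0 0 0 0 0 0"

```text
t: 6.55
eef_pos: [0.5517, -0.059, 0.2631]
tool_rot: [-0.001, 0.667, 0.745, 0.0]
contact_force: [0.1, 0.4, -6.3]
gripper_width: 0.108
```

```bash
python3 -c "
from h import *
go([.6314,-.0515,.2625],6.4)
c=cam('wrist');d=cam('side')
import pickle; pickle.dump((c,d),open('w3.pkl','wb'))
a=np.hstack([cv2.resize(d['img'][125:265,190:310],None,fx=2.8,fy=2.8,interpolation=3),cv2.resize(c['img'][0:260,180:480],(452,392),interpolation=3)])
cv2.imwrite('pics/w3.png',a[:,:,::-1]);print(a.shape)"
```

```text
t 6.55 tcp [ 0.5517 -0.059   0.2631] F [ 0.1  0.4 -6.3] w 0.108
 tool yaw 6.39 shift before turn [-0.14  8.01  0.06] turn [-0.  -0.1 -0. ] shift after turn [-0.14  8.01  0.06]
(392, 788, 3)
```

View pics/w3.png

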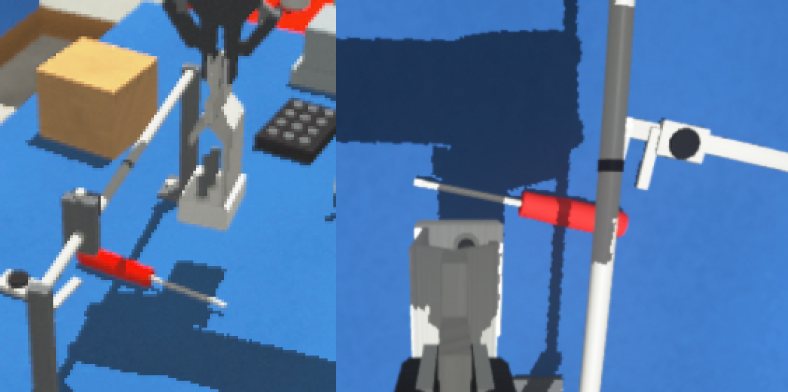

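The wrist view shows the rail to the right of the carrier, with the band at crop (611,165). I'll refine the rail line from this nearer view and cross-check the heights with the side camera.

```bash
python3 -c "
from h import *
import pickle
c,d=pickle.load(open('w3.pkl','rb'))
im=c['img'].astype(int); L=[];Rr=[]
for v in range(5,255,3):
    if abs(v-109)<8 : continue
    u0=int(round(180+(np.interp(v*392/260,[0,165,392],[621,611,592])-336)*300/452))
    sat=im[v].max(1)-im[v].min(1); m=[u for u in range(u0-13,u0+14) if sat[u]<40]
    if 10<len(m)<20: L.append((m[0]-.5,v));Rr.append((m[-1]+.5,v))
L=np.array(L);Rr=np.array(Rr);mid=(L+Rr)/2
P=plane(c,mid,.185);vx,vy,x0,y0=cv2.fitLine(P[:,:2].astype(np.float32),cv2.DIST_HUBER,0,1e-4,1e-4).ravel()
print(len(L),'yaw',np.rad2deg(np.arctan(-vx/vy)),'x at y=-.0515',x0+vx/vy*(-.0515-y0),'x at .023',x0+vx/vy*(.023-y0),'width px',(Rr-L)[:,0].mean(),'band',plane(c,[(362.5,109.4)],.185))
print('side band', tri(d,(190+(128-.5)/2.8,125+163/2.8),c,(362.5,109.4)))
"
```

```text
75 yaw 6.4339123 x at y=-.0515 0.6312055 x at .023 0.62280434 width px 15.306666666666667 band [[0.62321511 0.02342231 0.185     ]]
side band (array([0.62190326, 0.02314461, 0.18754568]), np.float64(0.0007748773206754609))
```

move_arm --commands "0 0 0.4 0 0 0 0;0 0 0.9 0 0 0 0;0 0 1.2 0 0 0 0;0 0 1.2 0 0 0 0;0 0 1.2 0 0 0 0;0 0 1.2 0 0 0 0;0 0 1 0 0 0 0;0 0 0.6 0 0 0 0;0 0 0.3 0 0 0 0;0 0 0 0 0 0 0;0 0 0 0 0 0 0"

```text
t: 7.57
eef_pos: [0.6309, -0.0516, 0.2632]
tool_rot: [-0.0, 0.667, 0.745, -0.0]
contact_force: [-0.0, -0.1, -5.3]
gripper_width: 0.104
```

```bash
python3 -c "
from h import *
go([.6312,-.0515,.227],6.4)
d=cam('side')
cv2.imwrite('pics/w4.png',cv2.resize(d['img'][115:255,190:310],None,fx=4,fy=4,interpolation=3)[:,:,::-1])"
```

```text
t 7.57 tcp [ 0.6309 -0.0516  0.2632] F [-0.  -0.1 -5.3] w 0.104
 tool yaw 6.3 shift before turn [0.01 0.03 3.62] turn [-0.   0.  -0.1] shift after turn [0.01 0.03 3.62]
```

View pics/w4.png

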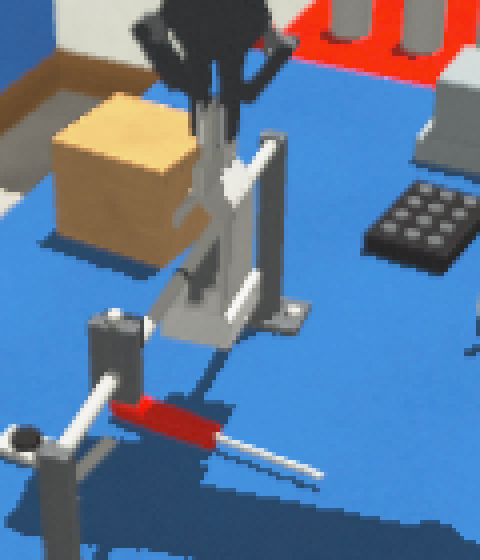

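The side view shows the rail in the throat under the saddle, past the hooked leg, and no force is read. Lowering now.

move_arm --commands "0 0 0 0.4 0 0 0;0 0 0 0.7 0 0 0;0 0 0 0.7 0 0 0;0 0 0 0.6 0 0 0;0 0 0 0.4 0 0 0;0 0 0 0.2 0 0 0;0 0 0 0.1 0 0 0;0 0 0 0 0 0 0;0 0 0 0 0 0 0"

```text
t: 8.37
eef_pos: [0.6314, -0.0516, 0.2325]
tool_rot: [0.0, 0.667, 0.745, 0.0]
contact_force: [-0.8, -0.0, -5.7]
gripper_width: 0.111
```

move_arm --commands "0 0 0 0.1 0 0 0;0 0 0 0.1 0 0 0;0 0 0 0.1 0 0 0;0 0 0 0 0 0 0"

```text
t: 8.7
eef_pos: [0.6311, -0.0516, 0.2291]
tool_rot: [-0.0, 0.667, 0.745, -0.0]
contact_force: [0.3, 0.3, -5.5]
gripper_width: 0.102
```

move_arm --commands "0 0 0 0.1 0 0 0;0 0 0 0 0 0 0;0 0 0 0 0 0 0"

```text
t: 8.95
eef_pos: [0.6311, -0.0516, 0.2282]
tool_rot: [-0.0, 0.667, 0.745, -0.0]
contact_force: [0.0, 0.9, -6.0]
gripper_width: 0.106
```

move_arm --commands "0 0 0 0.1 0 0 0;0 0 0 0 0 0 0;0 0 0 0 0 0 0"

```text
t: 9.2
eef_pos: [0.6312, -0.0516, 0.2273]
tool_rot: [-0.0, 0.667, 0.745, -0.0]
contact_force: [-0.0, -0.6, -5.8]
gripper_width: 0.108
```

move_arm --commands "0 0 0 0.1 0 0 0;0 0 0 0 0 0 0;0 0 0 0 0 0 0"

```text
t: 9.45
eef_pos: [0.6311, -0.0517, 0.2262]
tool_rot: [-0.0, 0.667, 0.745, -0.0]
contact_force: [-0.1, 0.1, -5.0]
gripper_width: 0.111
```

move_arm --commands "0 0 0 0.1 0 0 0;0 0 0 0 0 0 0;0 0 0 0 0 0 0"

```text
t: 9.7
eef_pos: [0.6313, -0.0516, 0.2261]
tool_rot: [0.0, 0.667, 0.745, 0.0]
contact_force: [-2.2, 0.0, 2.8]
gripper_width: 0.104
```

move_arm --commands "0 0 0 0.1 0 0 0;0 0 0 0 0 0 0;0 0 0 0 0 0 0"

```text
t: 9.95
eef_pos: [0.6315, -0.0516, 0.226]
tool_rot: [0.001, 0.667, 0.745, 0.0]
contact_force: [-5.4, -0.5, 8.1]
gripper_width: 0.104
```

It seated at TCP z 0.226, as predicted. I'll relax the press slightly and open.

move_arm --commands "0 0 0 -0.15 0 0 0;0 0 0 0 0 0 0;0.25 0 0 0 0 0 0;0.4 0 0 0 0 0 0;0.4 0 0 0 0 0 0;0.4 0 0 0 0 0 0;0.4 0 0 0 0 0 0;0.4 0 0 0 0 0 0"

```text
t: 10.62
eef_pos: [0.6313, -0.0516, 0.2258]
tool_rot: [0.0, 0.667, 0.745, 0.0]
contact_force: [-0.2, 0.4, -0.2]
gripper_width: 0.4
```

move_arm --commands "0.4 0 0 -0.5 0 0 0;0.4 0 0 -1 0 0 0;0.4 0 0 -1.5 0 0 0;0.4 0 0 -2 0 0 0;0.4 0 0 -2 0 0 0;0.4 0 0 -1 0 0 0;0.4 0 0 0 0 0 0;0.4 0 0 0 0 0 0"

```text
t: 11.28
eef_pos: [0.6313, -0.0516, 0.3062]
tool_rot: [0.0, 0.667, 0.745, 0.0]
contact_force: [-0.2, 1.3, -0.6]
gripper_width: 0.398
```

```bash
python3 -c "
from h import *
go([.6312,-.0515,.3],6.4)
c=cam('wrist');d=cam('side');s=cam('scene')
import pickle; pickle.dump((c,d,s),open('w5.pkl','wb'))
a=np.hstack([cv2.resize(d['img'][125:265,195:295],(286,400),interpolation=3),cv2.resize(c['img'][0:300,200:420],(293,400),interpolation=3),cv2.resize(s['img'][130:250,205:265],(200,400),interpolation=3)])
cv2.imwrite('pics/w5.png',a[:,:,::-1]);print(a.shape)"
```

```text
t 11.28 tcp [ 0.6313 -0.0516  0.3062] F [-0.2  1.3 -0.6] w 0.398
 tool yaw 6.28 shift before turn [ 0.01 -0.01  0.62] turn [ 0.1  0.  -0.1] shift after turn [ 0.01 -0.01  0.62]
(400, 779, 3)
```

View pics/w5.png

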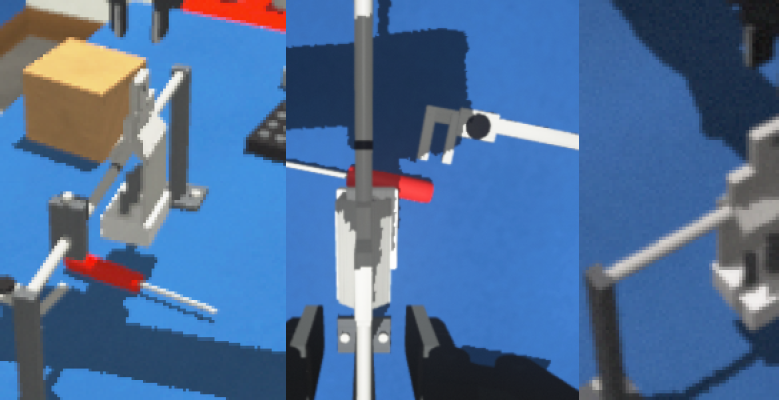

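The carrier hangs by itself with the gripper clear. It lies wholly on the −y side: in the wrist crop its near end is at y≈190 and the band is at y≈145. Now I close the gripper, back off along −y and go down behind the push face.

move_arm --commands "0 -1 0 0 0 0 0;0 -2 0 0 0 0 0;0 -2 0 0 0 0 0;0 -2 0 0 0 0 0;0 -1 0 1 0 0 0;0 0 0 2 0 0 0;0 0 0 2.5 0 0 0;0 0 0 2.5 0 0 0;0 0 0 1.5 0 0 0;0 0 0 1 0 0 0;0 0 0 0 0 0 0;0 0 0 0 0 0 0"

```text
t: 12.43
eef_pos: [0.6398, -0.131, 0.2004]
tool_rot: [-0.0, 0.667, 0.745, -0.0]
contact_force: [0.2, 0.2, 0.1]
gripper_width: 0.0
```

```bash
python3 -c "
from h import *
b=np.array([.623,.0232]);y=np.array([-.1118,.9937])
o=bot.get_obs();print('rail y',(o['eef_pos'][:2]-b)@y)
p=b+y*(-.128); go([*p,.201],6.4)"
```

```text
rail y -0.15515474291420783
t 12.43 tcp [ 0.6398 -0.131   0.2004] F [0.2 0.2 0.1] w 0.0
 tool yaw 6.3 shift before turn [ 2.72  0.05 -0.06] turn [-0.  -0.  -0.1] shift after turn [ 2.72  0.05 -0.06]
```

move_arm --commands "0 0.4 0.05 -0.1 0 0 0;0 0.5 0 0 0 0 0;0 0.5 0 0 0 0 0;0 0.4 0 0 0 0 0;0 0.3 0 0 0 0 0;0 0.3 0 0 0 0 0;0 0.3 0 0 0 0 0;0 0.3 0 0 0 0 0;0 0.3 0 0 0 0 0;0 0.3 0 0 0 0 0;0 0.3 0 0 0 0 0;0 0.3 0 0 0 0 0"

```text
t: 13.43
eef_pos: [0.6362, -0.0925, 0.202]
tool_rot: [0.002, 0.668, 0.744, -0.001]
contact_force: [1.3, -6.2, 0.5]
gripper_width: -0.004
```

move_arm --commands "0 0.4 0 0 0 0 0;0 0.4 0 0 0 0 0;0 0.4 0 0 0 0 0;0 0.4 0 0 0 0 0;0 0.4 0 0 0 0 0;0 0.4 0 0 0 0 0;0 0.4 0 0 0 0 0;0 0.4 0 0 0 0 0;0 0.4 0 0 0 0 0;0 0.4 0 0 0 0 0;0 0.4 0 0 0 0 0;0 0.4 0 0 0 0 0"

```text
t: 14.43
eef_pos: [0.631, -0.045, 0.202]
tool_rot: [0.002, 0.668, 0.744, -0.001]
contact_force: [0.0, -6.6, 1.0]
gripper_width: -0.007
```

```bash
cat > st.py <<'E'
from h import *
b=np.array([.623,.0232]);y=np.array([-.1118,.9937]);x=np.array([.9937,.1118])
o=bot.get_obs();p=o['eef_pos'][:2]-b;f=o['contact_force'];print('t',o['t'],'rail y',round(p@y,4),'x',round(p@x,4),'z',o['eef_pos'][2],'Fy',round(f[:2]@y,2),'Fx',round(f[:2]@x,2),'Fz',f[2])
E
python3 st.py; python3 -c "
from h import *
c=cam('wrist');d=cam('side')
a=np.hstack([cv2.resize(d['img'][125:265,195:295],(286,400),interpolation=3),cv2.resize(c['img'][0:300,150:420],(360,400),interpolation=3)])
cv2.imwrite('pics/w6.png',a[:,:,::-1])"
```

```text
t 14.4333 rail y -0.0686 x 0.0003 z 0.20203134641174478 Fy -6.51 Fx -0.7 Fz 1.0433772120355336
```

View pics/w6.png

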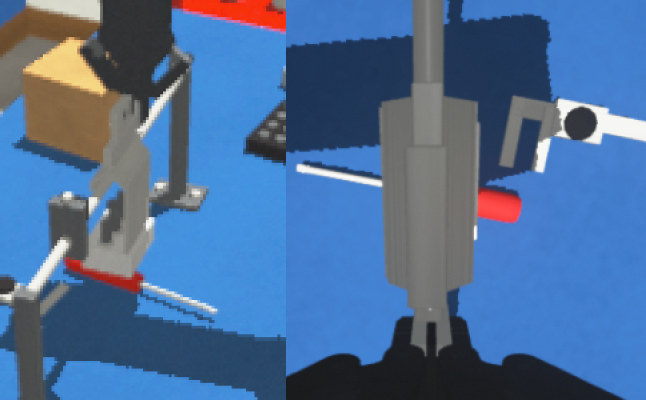

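Carrier is sliding steadily on the rail, aligned and upright, with about 6.5 N of friction. I'll continue.

move_arm --commands "0 0.4 0 0.1 0 0 0;0 0.4 0 0 0 0 0;0 0.4 0 0 0 0 0;0 0.4 0 0 0 0 0;0 0.4 0 0 0 0 0;0 0.4 0 0 0 0 0;0 0.4 0 0 0 0 0;0 0.4 0 0 0 0 0;0 0.4 0 0 0 0 0;0 0.4 0 0 0 0 0;0 0.4 0 0 0 0 0;0 0.4 0 0 0 0 0"

```text
t: 15.53
eef_pos: [0.6264, 0.0013, 0.2017]
tool_rot: [0.002, 0.669, 0.743, -0.002]
contact_force: [0.5, -11.5, 5.8]
gripper_width: 0.001
```

move_arm --commands "0 0.4 0 0 0 0 0;0 0.4 0 0 0 0 0;0 0.4 0 0 0 0 0;0 0.4 0 0 0 0 0;0 0.4 0 0 0 0 0;0 0.3 0 0 0 0 0;0 0.2 0 0 0 0 0;0 0.1 0 0 0 0 0"

```text
t: 16.2
eef_pos: [0.6235, 0.0275, 0.2017]
tool_rot: [0.002, 0.669, 0.744, -0.002]
contact_force: [0.5, -10.7, 6.1]
gripper_width: -0.002
```

```bash
python3 st.py; python3 -c "
from h import *
import pickle
c=cam('wrist');d=cam('side');s=cam('scene')
pickle.dump((c,d,s),open('w7.pkl','wb'))
a=np.hstack([cv2.resize(s['img'][120:220,270:350],(320,400),interpolation=3),cv2.resize(c['img'][0:220,170:350],(327,400),interpolation=3)])
cv2.imwrite('pics/w7.png',a[:,:,::-1])"
```

```text
t 16.2 rail y 0.0042 x 0.0009 z 0.20169864041885693 Fy -10.73 Fx -0.74 Fz 6.090358003078138
```

View pics/w7.png

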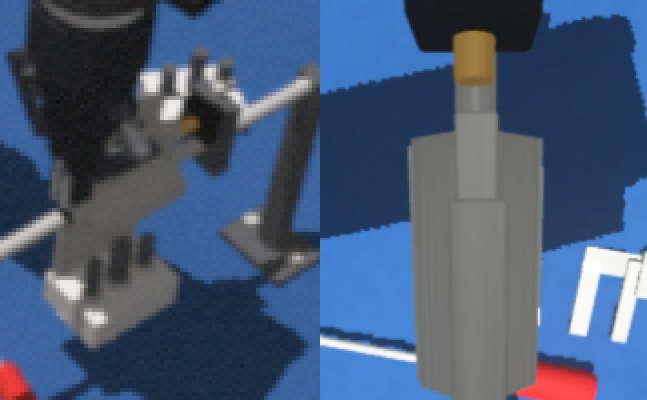

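The wrist view shows the brass pin tip at crop (475,82) and the plate's end at (476,113), so a gap is still left. I'll measure it.

```bash
python3 -c "
from h import *
import pickle
c,d,s=pickle.load(open('w7.pkl','rb'))
b=np.array([.623,.0232]);y=np.array([-.1118,.9937])
f=lambda u,v:(170+(u-320)*180/327,v*220/400)
for n,uv,z in [('pin tip top edge',(475,65),.216),('pin tip bottom',(475,85),.206),('plate +y top',(476,113),.223),('buffer top',(475,32),.216)]: print(n,((plane(c,[f(*uv)],z)[0][:2]-b)@y).round(4))
"; python3 st.py
```

```text
pin tip top edge 0.1049
pin tip bottom 0.1028
plate +y top 0.0932
buffer top 0.1119
t 16.35 rail y 0.0043 x 0.0009 z 0.2016461457285702 Fy -9.52 Fx -2.05 Fz 5.866673766684578
```

move_arm --commands "0 0 0 -0.1 0 0 0;0 0.2 0 0 0 0 0;0 0.3 0 0 0 0 0;0 0.3 0 0 0 0 0;0 0.2 0 0 0 0 0;0 0 0 0 0 0 0"

```text
t: 16.85
eef_pos: [0.6217, 0.0402, 0.2018]
tool_rot: [0.001, 0.668, 0.744, -0.001]
contact_force: [1.4, -4.5, -0.4]
gripper_width: 0.0
```

```bash
python3 st.py
```

```text
t 16.85 rail y 0.017 x 0.0007 z 0.20177569592482797 Fy -4.67 Fx 0.9 Fz -0.3605192558965763
```

move_arm --commands "0 0.1 0 0 0 0 0;0 0.1 0 0 0 0 0;0 0.1 0 0 0 0 0;0 0.1 0 0 0 0 0"

```text
t: 17.18
eef_pos: [0.6214, 0.0431, 0.2017]
tool_rot: [0.001, 0.668, 0.744, -0.001]
contact_force: [1.1, -7.0, 1.4]
gripper_width: -0.005
```

move_arm --commands "0 0.1 0 0 0 0 0;0 0.1 0 0 0 0 0;0 0 0 0 0 0 0"

```text
t: 17.43
eef_pos: [0.6212, 0.0454, 0.2018]
tool_rot: [0.001, 0.668, 0.744, -0.001]
contact_force: [1.8, -5.6, 1.1]
gripper_width: -0.0
```

move_arm --commands "0 0.1 0 0 0 0 0;0 0.1 0 0 0 0 0;0 0 0 0 0 0 0"

```text
t: 17.68
eef_pos: [0.621, 0.0467, 0.2017]
tool_rot: [0.001, 0.668, 0.744, -0.001]
contact_force: [0.9, -7.4, 1.7]
gripper_width: -0.002
```

```bash
python3 st.py
```

```text
t 17.6833 rail y 0.0235 x 0.0007 z 0.20173533458037624 Fy -7.44 Fx 0.03 Fz 1.7153398730970362
```

move_arm --commands "0 0.1 0 0 0 0 0;0 0 0 0 0 0 0;0 0 0 0 0 0 0"

```text
t: 17.93
eef_pos: [0.621, 0.047, 0.2018]
tool_rot: [0.002, 0.668, 0.744, -0.001]
contact_force: [1.6, -8.8, 1.5]
gripper_width: -0.003
```

move_arm --commands "0 0.1 0 0 0 0 0;0 0 0 0 0 0 0;0 0 0 0 0 0 0"

```text
t: 18.18
eef_pos: [0.621, 0.0475, 0.2018]
tool_rot: [0.002, 0.669, 0.744, -0.002]
contact_force: [1.0, -9.7, 1.7]
gripper_width: -0.002
```

move_arm --commands "0 0.1 0 0 0 0 0;0 0 0 0 0 0 0;0 0 0 0 0 0 0"

```text
t: 18.43
eef_pos: [0.6209, 0.0479, 0.2018]
tool_rot: [0.002, 0.669, 0.743, -0.002]
contact_force: [1.2, -10.4, 2.3]
gripper_width: 0.001
```

```bash
python3 st.py; python3 -c "
from h import *
import pickle
c=cam('wrist');s=cam('scene')
pickle.dump((c,s),open('w8.pkl','wb'))
a=np.hstack([cv2.resize(s['img'][120:220,270:350],(320,400),interpolation=3),cv2.resize(c['img'][0:110,200:310],(400,400),interpolation=3)])
cv2.imwrite('pics/w8.png',a[:,:,::-1])"
```

```text
t 18.4333 rail y 0.0248 x 0.0007 z 0.20177191198264893 Fy -10.47 Fx -0.0 Fz 2.289224381223302
```

move_arm --commands "0 0.1 0 0 0 0 0;0 0 0 0 0 0 0;0 0.1 0 0 0 0 0;0 0 0 0 0 0 0;0 0 0 0 0 0 0"

```text
t: 18.95
eef_pos: [0.6208, 0.0488, 0.2017]
tool_rot: [0.002, 0.669, 0.743, -0.002]
contact_force: [1.3, -13.5, 3.2]
gripper_width: 0.003
```

```bash
python3 st.py
cat > br.py <<'E'
from h import *
import pickle
def br(im):
    h=cv2.cvtColor(im,cv2.COLOR_RGB2HSV).astype(int); return (h[...,0]>10)&(h[...,0]<30)&(h[...,1]>110)&(h[...,2]>60)
c7,_,s7=pickle.load(open('w7.pkl','rb'));c8,s8=pickle.load(open('w8.pkl','rb'));s0=pickle.load(open('c0.pkl','rb'))['scene']
c9=cam('wrist');s9=cam('scene');pickle.dump((c9,s9),open('w9.pkl','wb'))
print('wrist brass',[int(br(c['img'])[0:110,230:290].sum()) for c in (c7,c8,c9)],'scene',[int(br(c['img'])[140:170,305:335].sum()) for c in (s0,s7,s8,s9)])
E
python3 br.py
```

```text
t 18.95 rail y 0.0257 x 0.0007 z 0.201745314960604 Fy -13.61 Fx -0.18 Fz 3.238152541053488
wrist brass [652, 0, 0] scene [19, 14, 0, 0]
```

The brass pin no longer shows in either view, and the force ramped at about the buffer's rate. I'll back off slowly, then rise.

move_arm --commands "0 -0.1 0 0 0 0 0;0 -0.1 0 0 0 0 0;0 -0.1 0 0 0 0 0;0 -0.2 0 0 0 0 0;0 -0.2 0 0 0 0 0;0 -0.3 0 0 0 0 0;0 -0.5 0 0 0 0 0;0 -1 0 0 0 0 0;0 -1.5 0 0 0 0 0;0 -1.5 0 0 0 0 0;0 0 0 0 0 0 0;0 0 0 0 0 0 0"

```text
t: 20.05
eef_pos: [0.626, -0.0011, 0.2016]
tool_rot: [-0.0, 0.668, 0.744, -0.0]
contact_force: [-0.2, 0.3, 1.4]
gripper_width: -0.002
```

move_arm --commands "0 0 0 -1 0 0 0;0 0 0 -2 0 0 0;0 0 0 -2 0 0 0;0 0 0 -2 0 0 0;0 0 0 -2 0 0 0;0 0 0 -1 0 0 0;0 2 0 0 0 0 0;0 2 0 0 0 0 0;0 0 0 0 0 0 0;0 0 0 0 0 0 0"

```text
t: 20.88
eef_pos: [0.6211, 0.0423, 0.3021]
tool_rot: [-0.0, 0.666, 0.746, 0.0]
contact_force: [0.2, -0.6, -0.7]
gripper_width: 0.001
```

```bash
python3 st.py
cat >> br.py <<'E'
# carrier shift between pressed (s8) and now, side-independent: scene cutter/foot patch match
im=c9['img'];print('wrist frame brass anywhere',int(br(im)[0:200,200:320].sum()))
P=proj(c9,[[*(np.array([.623,.0232])+np.array([-.1118,.9937])*.112),.211]])[0];print('expected pin px',P.round(0))
u,v=P.round().astype(int);print(br(im)[v-25:v+25,u-25:u+25].sum())
a=cv2.cvtColor(s8['img'],6)[165:210,270:325]
r=cv2.matchTemplate(cv2.cvtColor(s9['img'],6)[155:220,260:335],a,cv2.TM_CCOEFF_NORMED);_,m,_,l=cv2.minMaxLoc(r);print('scene foot patch shift px',l[0]-10,l[1]-10,round(m,3))
E
python3 br.py; sleep 0; python3 br.py | tail -4
```

```text
t 20.8833 rail y 0.0192 x 0.0003 z 0.30211795968574845 Fy -0.58 Fx 0.11 Fz -0.7369418698320364
wrist brass [652, 0, 60] scene [19, 14, 0, 0]
wrist frame brass anywhere 60
expected pin px [258.  84.]
0
scene foot patch shift px 0 0 0.881
wrist frame brass anywhere 51
expected pin px [258.  80.]
0
scene foot patch shift px 0 0 0.888
```

```bash
cat > ck.py <<'E'
from br import *
ys,xs=np.where(br(c9['img'])[0:200,200:320]);print('brass blob x',xs.min()+200,xs.max()+200,'y',ys.min(),ys.max())
b=np.array([.623,.0232]);y=np.array([-.1118,.9937])
for z in (.206,.211,.216): print(z,[((plane(c9,[(xs.mean()+200,v)],z)[0][:2]-b)@y).round(4) for v in (ys.min(),ys.max())])
u=int(xs.mean()+200);g=c9['img'][:,u-2:u+3].mean(1).round().astype(int)
print([(v,g[v].tolist()) for v in range(max(0,ys.min()-30),ys.max()+45,3)])
E
python3 ck.py
```

```text
wrist brass [652, 0, 53] scene [19, 14, 0, 0]
wrist frame brass anywhere 53
expected pin px [257.  79.]
0
scene foot patch shift px 0 0 0.888
brass blob x 252 263 y 34 38
0.206 [np.float64(0.1466), np.float64(0.1437)]
0.211 [np.float64(0.1452), np.float64(0.1424)]
0.216 [np.float64(0.1439), np.float64(0.1411)]
[(4, [246, 246, 244]), (7, [246, 246, 244]), (10, [246, 246, 244]), (13, [246, 246, 244]), (16, [247, 247, 244]), (19, [237, 237, 233]), (22, [147, 148, 145]), (25, [125, 126, 124]), (28, [125, 126, 123]), (31, [124, 126, 123]), (34, [151, 121, 70]), (37, [153, 122, 70]), (40, [142, 143, 139]), (43, [137, 138, 136]), (46, [141, 142, 138]), (49, [140, 140, 137]), (52, [136, 137, 134]), (55, [92, 93, 92]), (58, [52, 54, 57]), (61, [29, 31, 34]), (64, [28, 31, 34]), (67, [29, 31, 33]), (70, [29, 31, 34]), (73, [64, 66, 65]), (76, [133, 133, 131]), (79, [133, 133, 130]), (82, [132, 133, 130])]
```

```bash
python3 st.py; python3 -c "
from station import bot
print(bot.hand_in())"
```

```text
t 21.1833 rail y 0.0158 x 0.0005 z 0.3015683130763787 Fy 0.08 Fx 0.53 Fz -0.24532578380686024
the job is handed in; nothing more can be done
None
```

The carrier hangs on the rail against the stop with the pin pressed home. I handed the job in at about 21 s; it gives no verdict.

- **Hanging it:** I gripped the carrier by its tab, turned it square to the rail and brought the rail in from the +x side. I lowered it until the V seated (TCP z 0.226 m, as predicted), about 75 mm on the −y side of the band. After release a picture showed it hanging by itself, wholly on the half without the stop.
- **Pushing it:** With the gripper shut I pushed on the push_end face, past the band and onto the stop. Sliding usually took 5–7 N. It rose to about 11 N for a stretch after I lowered the fingers 1 mm, and dropped again when I raised them. At the stop the force climbed at roughly the buffer's rate, to a peak of about 13.6 N, and I then backed off slowly.
- **Last checks:** The robot is clear, with near-zero force and the TCP about 44 mm above the tab. The scene image shows no shift of the carrier to the nearest pixel (match score 0.88) since it was pressed.
- **Pin:** No brass shows between the carrier and the buffer. A small brass patch now shows behind the stop, which I read as the pin's tail pushed through.
- **Not checked:** The viewer's 12-picture limit was reached, so these last checks were on pixels rather than by eye. I did not re-measure the block, mug, screwdriver, caliper and tray; I planned the moves to stay clear of them and felt no unexpected contact.

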